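# Slide a lens cell along a datum rail into the marked corner pocket

## Task

The round black lens cell lies loose on the aluminium locating jig. With the fingertips or the outside of the fingers, push it away from the robot until it touches the grey rail in the open stretch between the two corner pockets, then slide it along the rail into the corner pocket at the end with the blue marker, until it is fully home against both the rail and the end stop. Only push it: do not put the fingers astride it, pinch, lift or tip it, and leave the tape roll, vial and tub where they stand.

Things in the scene. Friction and masses are not known exactly. Their poses are not given: they have to be found in the camera images.
- jig: Locating jig, fixed flat on the bench: aluminium plate 150 x 310 mm, 6 mm thick, with grey walls 12 mm high on it (tops at z = 18 mm). Origin on the bench (z = 0) at mid-length; x points across the plate to the rail (away from the robot, within 20 degrees), y along the rail to the left. Plate x -85 to +65, y -155 to +155 mm. End stops: faces at y = +130 and -130 mm, x -23 to +45 mm.
- rail_mid (a point): Middle of the straight rail's working face, at plate level: jig x = +45, y = 0, z = 6 mm. The rail runs along the jig's whole far side, parallel to its y axis. A cell that touches it has its centre at jig x = +20 mm.
- pocket_left (a point): Where the centre of the cell's underside lies when fully home in the left pocket: jig x = +20, y = +105, z = 6 mm. On the side away from the rail a keeper wall (face at x = -9, from the end stop in to y = +100 mm, 14 mm thick, round tip) closes the pocket: 54 mm wide, 30 mm deep, entered only along the rail.
- pocket_right (a point): The same point of the right pocket, the mirror image of the left one: jig x = +20, y = -105, z = 6 mm.
- lens_cell: Black round lens cell with a glass lens in its middle, 50 mm diameter, 21 mm high, 40 to 85 g, lying flat and loose on the jig's plate, at first 20 to 45 mm clear of the rail and within 40 mm of mid-length. Origin at the centre of its underside, z up. Cell and jig are smooth (friction about 0.3).
- blue_marker: Blue round button, 16 mm diameter, 6 mm high, fixed on top of one of the two end stops: at x = 0, y = +140 or -140 mm in the jig's frame. The pocket beside it is the one to fill. Origin at the centre of its underside.
- yellow_marker: Yellow round button of the same size on the other end stop, which marks the wrong pocket. Origin at the centre of its underside.
- tape_roll: Beige roll of tape, 52 mm diameter, 19 mm high, loose on the bench beyond the left end of the jig; leave it alone. Origin at the centre of its underside.
- vial: Small amber vial with a red cap, 20 mm diameter, 52 mm high, loose on the bench beyond the left end of the jig; leave it alone. Origin at the centre of its underside.
- tub: White sample tub with a blue lid, 62 mm diameter, 46 mm high, loose on the bench beyond the right end of the jig; leave it alone. Origin at the centre of its underside.
Mind the look-alikes: they are no part of the job. Of the things like the lens_cell, leave any that is pink; of the rest the larger one is meant.

How it is judged (in metres and radians):
On the way:
1. the lens cell touches the rail (gap under 2.5 mm) in the open stretch, its centre within 80 mm of the jig's middle (x of lens_cell in the frame of jig above 0.0175 m and y of lens_cell in the frame of jig between -0.08 and 0.08 m), for 0.1 s.
At the end, for the whole second after the job is handed in: The lens cell lies flat and at rest on the plate in the corner pocket beside the blue marker, within 2.5 mm of touching both the rail and the end stop (x of lens_cell in the frame of jig above 0.0175 m and ((y of blue_marker in the frame of jig above 0 m and y of lens_cell in the frame of jig above 0.1025 m) or (y of blue_marker in the frame of jig below 0 m and y of lens_cell in the frame of jig below -0.1025 m)) and z of lens_cell in the frame of jig below 0.0085 m and angle between lens_cell's own z axis and vertical below 0.06 rad and linear speed of lens_cell below 0.01 m/s).
It fails at once if the lens cell is lifted more than 6 mm off the plate (z of lens_cell in the frame of jig above 0.012 m).
It fails at once if the lens cell is tipped more than 15 degrees (angle between lens_cell's own z axis and vertical above 0.26 rad).
It fails at once if the fingers straddle or pinch the lens cell (grasp point down inside its outline) (horizontal distance between the grasp point and lens_cell below 0.02 m and z of the grasp point in the frame of jig below 0.032 m).
It fails at once if the tape roll, vial or tub is moved more than 20 mm (distance of any of tape_roll, vial, tub from where it was at the start of the episode above 0.02 m).
It also fails if it takes over 51 s, if anything falls off the work surface, if the arm or the gripper's body presses on something with over 40 N, if the wrist force passes 120 N, or if a joint passes its speed limit or range.

## Robot

A 6-joint arm with a two-finger parallel gripper is mounted at the origin on a cart in front of the work surface, level with it; the furniture and walls round the work are solid. World frame = base frame: x ahead of the robot, y to its left, z up, the work surface at z = 0. Lengths are in m, angles in degrees, forces in N, time in s.
With the tool pointing down it reaches from about 0.3 to 0.75 m from the base axis. Payload 8.5 kg.
Tool frame: the origin (TCP) lies at the very end of the fingers, on their centre line; the grasp point (between the pads) lies 19 mm behind it; z points along the fingers, y is the line along which they close (so a half turn about z gives the same grasp; the last joint's range is limited). The gripper opens to 85 mm and grips with 20 to 120 N. Pads are 22 mm wide; open, the fingers measure 114 mm over their backs; the gripper's body (76 mm by 85 mm) begins 54 mm behind the grasp point. The pads swing forward as they close: fully open they stand 13 mm farther back than shut.
Start: joints at [58.997, 21.807, 74.336, -0, 83.858, -12.336], TCP at [0.176, 0.521, 0.231] pointing down, gripper open.
Joint ranges: [-178.18, 178.18], [-50.72, 133.34], [12.68, 142.11], [-81.47, 261.47], [9.98, 163.14], [-165.26, 165.26]. Speed limits (degrees/s): [136.94, 136.94, 180, 180, 180, 180].

## Interface

Orientations are given as a 3x3 rotation matrix whose columns are the frame's x, y, z axes.
In Python, from rig import env, imaging gives the robot as it stands. The module is installed in compiled form; this text tells all that it offers.
- The arm moves only by the tool arm_command, never from a script. Its arguments are lists of equal length, an entry for each row: "turn": the turn, a rotation vector about the tool's x, y, z in units of 5 degrees (1.0 is 5 degrees), a list of three; "xyz": the shift along the tool's x, y, z in units of 50 mm (1.0 is 50 mm), a list of three; "claw": the finger opening in mm, from 0 to 85.4. A call has 1 to 12 rows; each row shifts and turns the commanded pose from where the row before left it, along the tool's axes as they then stand; what a row does not reach is not made up. A row lasts 1/10 s, in which the tool goes at most 50 mm and 8.59 degrees, less where a joint would pass 70% of its speed; a pose out of reach is approached as far as the arm can. A call is refused whole if a number of a shift passes 1 or a number of a turn 1, either way. A call with a gripper value outside its range is refused whole. The fingers move at their own pace and stop on an object; "squeeze" is the grip in N (left out, the last holds). Time passes only in rows, so rows that do not move let the fingers close. It gives the time, the measured TCP pose, the force, the opening and the grip force at its end, in the units of the state.
- env.observe(): the state, without advancing time (a new reading comes with each control period).
- imaging.get_image(name): name is "scene" or "side" or "wrist"; returns (picture, depth): 420x560x3 uint8, blue, green, red; 420x560 float32, m along the optical axis (not along the pixel's ray), 0 where there is no reading.
- imaging.camera_info(name): a dict with "camera_matrix" (3x3 intrinsics, pixels), "k1" (the pictures are not rectified: a ray, as slopes to the right and down, at radius r is drawn at 1 + k1 r^2 times it, then the intrinsics apply), "rvec" (rotation vector, rad) and "tvec" (3), from world to camera coordinates, as OpenCV has them. Camera axes: x right, y down, z forward; pixel columns grow to the right and rows downward; lengths in m; the calibration is good to about 2 mm. A picture is of the moment at which its call begins: read the wrist's pose just before it. camera_info takes no time and is no camera call; for the wrist camera it gives the pose at the moment of the call.
- env.close_job(): hands the job in; it is judged then, once.
The state is a dict: "time_s": time; "q": joint angles; "qvel": joint speeds; "joint_efforts": joint torques, N m; "position": TCP position; "tool_rot": TCP orientation; "ft_force": force on the tool from outside, world axes, zero at the start; "wrist_torque": the same for the moment, N m; "grip_width": finger opening in m; "gripper_force": force on a finger pad.
Only numpy, scipy, OpenCV 4.12 (cv2) and the standard library are available. Lean on these libraries where they do the work, as an engineer would, in place of code of your own. Each camera call takes 0.05 s, during which the arm holds its last target. There are 200 camera calls.

## Working session

There is one attempt and no reset: what is moved stays moved. The work goes in short steps, Python scripts to look and compute and a tool call to move; the robot and the scene stay as the last step left them, time stands still between calls to the robot, and variables do not carry over. Pictures are saved under pics/ and viewed, at most 10 in all, crops included, and the job is handed in when it is done.

Besides the shell and the picture viewer there is one more tool, called after "Emit:" as name(argument=value, ...) on one line, values as JSON. arm_command: Moves the arm, as the interface text tells. Its arguments: {"type":"object","properties":{"turn":{"type":"array"},"xyz":{"type":"array"},"claw":{"type":"array"},"squeeze":{"type":"number"}},"required":["turn","xyz","claw"]}

```bash
mkdir -p pics; cat > h.py <<'E'
import numpy as np, cv2
from rig import env, imaging
def cam(n):
    c=imaging.camera_info(n); K=np.array(c["camera_matrix"],float); k=c["k1"]
    R=cv2.Rodrigues(np.array(c["rvec"],float))[0]; t=np.array(c["tvec"],float).ravel()
    return K,k,R,t
def ray(n,px,c=None):
    K,k,R,t=c or cam(n)
    d=cv2.undistortPoints(np.array(px,float).reshape(-1,1,2),K,np.array([k,0,0,0,0.])).reshape(-1,2)
    d=np.c_[d,np.ones(len(d))]@R
    return -R.T@t,d
def onplane(n,px,z,c=None):
    o,d=ray(n,px,c); return o+d*((z-o[2])/d[:,2])[:,None]
def proj(n,P,c=None):
    K,k,R,t=c or cam(n)
    return cv2.projectPoints(np.array(P,float).reshape(-1,1,3),cv2.Rodrigues(R)[0],t,K,np.array([k,0,0,0,0.]))[0].reshape(-1,2)
def grab(n,f=None):
    c=cam(n); im,d=imaging.get_image(n)
    if f: cv2.imwrite("pics/"+f,im)
    return im,d,c
E
python3 - <<'E'
from h import *
ims=[]
for n in("scene","side","wrist"):
    im,d,c=grab(n,n+"0.png"); np.save("pics/"+n+"0.npy",d)
    print(n,-c[2].T@c[3],c[2][2],c[0][0,0],c[1])
s=env.observe();print(s["time_s"],s["position"],s["tool_rot"],s["grip_width"])
E
```

```text
scene [ 0.04864554 -0.48148509  0.73421787] [ 0.46525943  0.56256372 -0.68341476] 456.8610304458146 -0.024070568167023222
side [-0.10021033  0.93094581  0.67382228] [ 0.499749  -0.6964546 -0.5149776] 496.1335253711098 -0.027454072491639808
wrist [0.10005051 0.54648069 0.37289338] [ 0.29351673 -0.09977035 -0.9507333 ] 292.6316919235877 -0.005783279159629014
0.15 [0.17591365 0.52088902 0.23086477] [[-9.47397317e-01  3.20059359e-01 -5.75299011e-04]
 [ 3.20059775e-01  9.47396914e-01 -9.09407861e-04]
 [ 2.53972011e-04 -1.04570064e-03 -9.99999421e-01]] 0.08508168834150864
```

View pics/scene0.png

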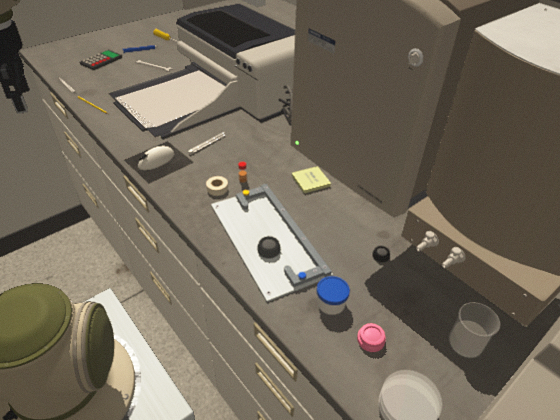

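View pics/side0.png

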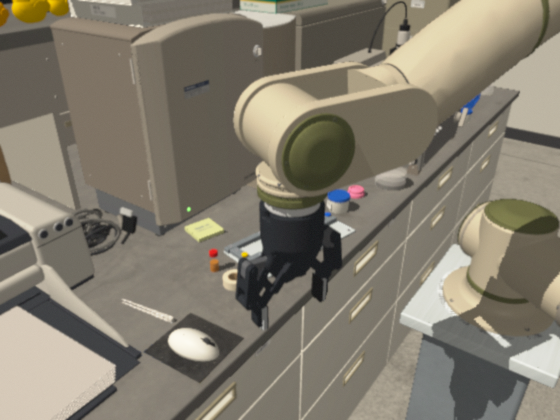

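The scene view shows the black cell at about (269,247) on the plate. The blue marker is at (302,275), the right end beside the tub, and the yellow marker is at (246,192). The side view is blocked by the arm. Next I measure from the scene view.

```bash
cat >> h.py <<'E'
def blob(im,lo,hi,near,r):
    hsv=cv2.cvtColor(im,cv2.COLOR_BGR2HSV); m=cv2.inRange(hsv,np.array(lo),np.array(hi))
    g=np.zeros_like(m); cv2.circle(g,tuple(int(round(v)) for v in near),int(r),255,-1); m&=g
    n,l,s,c=cv2.connectedComponentsWithStats(m)
    if n<2: return None
    i=1+np.argmax(s[1:,4]); return c[i],s[i]
BLUE=((100,120,60),(130,255,255)); YEL=((20,130,90),(35,255,255)); BLK=((0,0,0),(180,255,60))
def jigfit(b,y):
    o=(b+y)/2; v=(y-b)/np.linalg.norm(y-b); return o,np.array([v[1],-v[0]]),v
def tojig(p,J): return np.array([(p[:2]-J[0])@J[1],(p[:2]-J[0])@J[2]])
def toworld(p,J): return J[0]+p[0]*J[1]+p[1]*J[2]
E
python3 - <<'E'
from h import *
im=cv2.imread("pics/scene0.png"); d=np.load("pics/scene0.npy"); c=cam("scene")
b=blob(im,*BLUE,(302,275),9); y=blob(im,*YEL,(246,192),9); k=blob(im,*BLK,(269,247),20)
print(b,y,k)
B=onplane("scene",b[0],.022,c)[0];Y=onplane("scene",y[0],.022,c)[0];C=onplane("scene",k[0],.017,c)[0]
print(B,Y,np.linalg.norm(B-Y),C)
J=jigfit(B[:2],Y[:2]);print(J,np.degrees(np.arctan2(J[1][1],J[1][0])),tojig(C,J))
for q in((302,275),(246,192),(269,247)):
    o,r=ray("scene",q,c); z=d[q[1],q[0]]; print(o+r[0]*z/(c[2]@r[0])[2])
# rail corners check
print(proj("scene",[[*toworld((.045,s),J),.018] for s in(-.13,0,.13)],c))
z=im[170:310,190:350]; cv2.imwrite("pics/crop0.png",cv2.resize(z,None,fx=5,fy=4.2,interpolation=cv2.INTER_CUBIC)[:600,:800])
E
```

```text
(array([301.84210526, 274.78947368]), array([299, 272,   7,   7,  38], dtype=int32)) (array([245.52941176, 191.85294118]), array([243, 189,   6,   7,  34], dtype=int32)) (array([268.55251142, 249.33333333]), array([258, 237,  22,  21, 219], dtype=int32))
[ 0.45762038 -0.06807091  0.022     ] [0.51863103 0.20622592 0.022     ] 0.2810000954593191 [0.450488   0.03022578 0.017     ]
(array([0.4881257, 0.0690775]), array([ 0.97614499, -0.21711969]), array([0.21711969, 0.97614499])) -12.539914435000059 [-0.02830438 -0.04609681]
[ 0.45685902 -0.06933154  0.02314198]
[0.51927465 0.20520751 0.02188479]
[0.45110038 0.02948664 0.024497  ]
[[318.59627241 264.91768865]
 [289.28125556 224.60213184]
 [264.4417095  190.44341873]]
```

View pics/crop0.png

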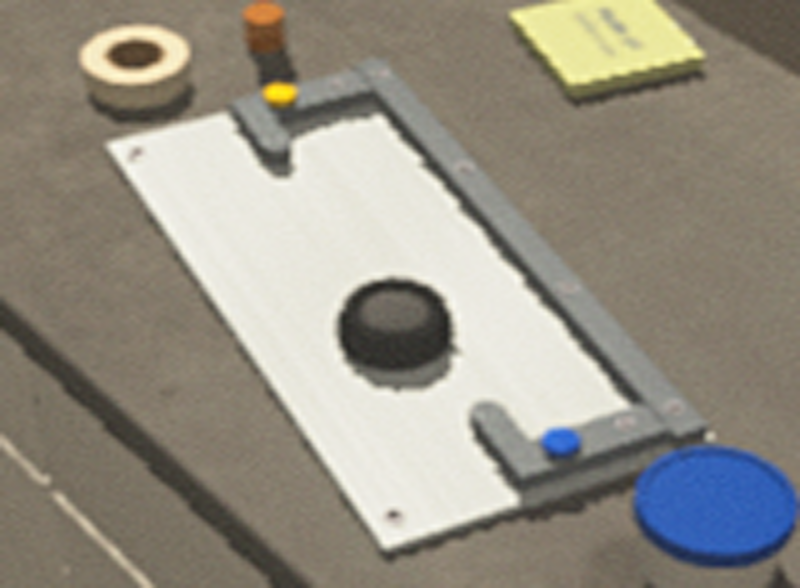

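View pics/wrist0.png

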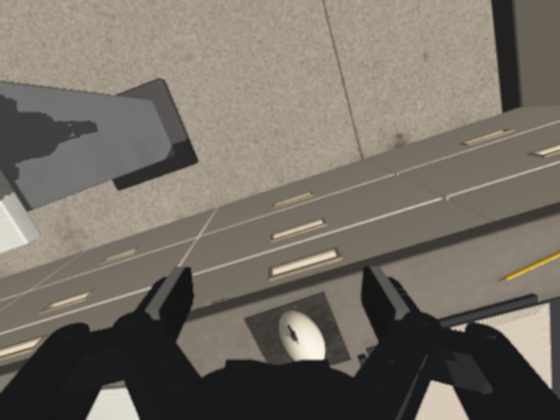

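The crop confirms it: the blue marker is at the near-right end, the keeper tips face inward and the cell sits short of the right keeper. The wrist camera isn't over the jig yet, so I'll align the yaw to the jig (−6.1°) and move above it.

Emit:
arm_command(turn=[[0,0,-0.61],[0,0,-0.61],[0,0,0],[0,0,0],[0,0,0],[0,0,0],[0,0,0],[0,0,0],[0,0,0],[0,0,0],[0,0,0],[0,0,0]], xyz=[[0,0,0],[0,0,0],[-0.7,-0.6,0],[-0.7,-0.6,0],[-0.7,-0.6,0],[-0.7,-0.6,0],[-0.7,-0.6,0],[-0.7,-0.6,0],[-0.7,-0.6,0],[-0.7,-0.6,0],[-0.7,-0.6,0],[-0.7,-0.6,0]], claw=[24,24,24,24,24,24,24,24,24,24,24,24])

```text
time_s: 1.35
position: [0.4531, 0.1503, 0.2313]
tool_rot: [[-0.976, 0.218, -0.0], [0.218, 0.976, 0.0], [0.0, 0.0, -1.0]]
ft_force: [-0.1, 0.6, -0.0]
grip_width: 0.0242
gripper_force: 0.0
```

Emit:
arm_command(turn=[[0,0,0],[0,0,0],[0,0,0],[0,0,0],[0,0,0]], xyz=[[-0.6,-0.5,0],[-0.6,-0.5,0],[-0.6,-0.5,0],[0,0,0],[0,0,0]], claw=[24,24,24,24,24])

```text
time_s: 1.85
position: [0.5239, 0.0588, 0.2308]
tool_rot: [[-0.976, 0.219, -0.001], [0.219, 0.976, 0.0], [0.001, 0.0, -1.0]]
ft_force: [0.1, 0.4, 0.3]
grip_width: 0.024
gripper_force: 0.0
```

```bash
python3 - <<'E'
from h import *
s=env.observe();print(s["time_s"],s["position"],s["tool_rot"],s["grip_width"],s["ft_force"])
im,d,c=grab("wrist","w1.png"); np.save("pics/w1.npy",d); import pickle; pickle.dump(c,open("w1.pkl","wb"))
print(proj("wrist",[[.4576,-.0681,.022],[.5186,.2062,.022],[.4505,.030,.027]],c))
E
```

```text
1.85 [0.52388114 0.05883625 0.23077797] [[-9.75739964e-01  2.18929159e-01 -1.24340378e-03]
 [ 2.18928933e-01  9.75740755e-01  3.17220567e-04]
 [ 1.28268857e-03  3.73077227e-05 -9.99999177e-01]] 0.02397100501671858 [0.08535783 0.37672043 0.34346701]
[[160.21530218 154.28666226]
 [396.89460313 153.94691131]
 [238.0201105  129.64736189]]
```

View pics/w1.png

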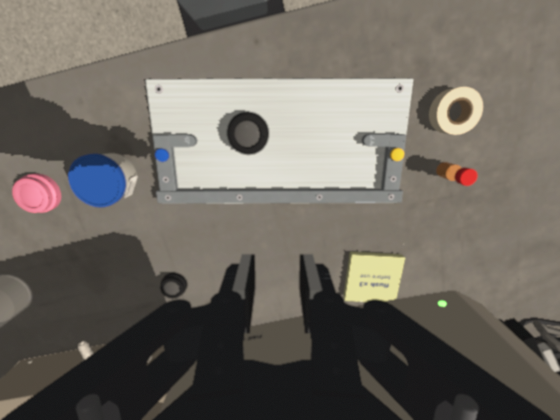

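The wrist view shows the cell at about (248,133), the blue marker at (162,155), the yellow marker at (398,155) and the rail along row ~196. Next I triangulate these against the scene view.

```bash
python3 - <<'E'
from h import *
import pickle
im=cv2.imread("pics/w1.png"); c=pickle.load(open("w1.pkl","rb")); cs=cam("scene"); d=np.load("pics/w1.npy")
b=blob(im,*BLUE,(162,155),10); y=blob(im,*YEL,(398,155),10); k=blob(im,*BLK,(248,133),30)
print(b,y,k)
def tri(pw,ps):
    o1,d1=ray("wrist",pw,c);o2,d2=ray("scene",ps,cs);d1=d1[0];d2=d2[0]
    t=np.linalg.lstsq(np.c_[d1,-d2],o2-o1,rcond=None)[0];a=o1+d1*t[0];e=o2+d2*t[1];return (a+e)/2,np.linalg.norm(a-e)
print("tri",tri(b[0],(301.8,274.8)),tri(y[0],(245.5,191.9)))
# lens (glass disc) centre: seen in both
B=onplane("wrist",b[0],.024,c)[0];Y=onplane("wrist",y[0],.024,c)[0]
J=jigfit(B[:2],Y[:2]);print(J,np.linalg.norm(B-Y),np.degrees(np.arctan2(J[1][1],J[1][0])))
x0,y0,w,h,_=k[1];
# contour-based outline at top z=.027
for z in(.02,.027):
    e=[(x0,y0+h/2),(x0+w,y0+h/2),(x0+w/2,y0),(x0+w/2,y0+h)]
    P=onplane("wrist",e,z,c);Q=np.array([tojig(p,J) for p in P]);print(z,Q.round(4).tolist())
# rail check at top edge z .018
q=np.array([[240,189],[320,189]]);print([tojig(p,J) for p in onplane("wrist",q,.018,c)])
for q in((248,133),(260,117),(248,170),(280,196),(110,190)):
    o,r=ray("wrist",q,c); zz=d[q[1],q[0]]; P=o+r[0]*zz/(c[2]@r[0])[2]; print(q,P,tojig(P,J))
s=env.observe();print("tcp jig",tojig(s["position"],J))
np.save("J.npy",np.array(J))
E
```

```text
(array([161.29078014, 154.73049645]), array([155, 149,  14,  13, 141], dtype=int32)) (array([396.62585034, 154.02040816]), array([390, 148,  14,  13, 147], dtype=int32)) (array([246.95921053, 131.70921053]), array([227, 112,  41,  41, 760], dtype=int32))
tri (array([ 0.4583094 , -0.06742229,  0.02086569]), np.float64(0.00024676463393389936)) (array([0.5184857 , 0.20591276, 0.02213403]), np.float64(0.00026442001853666707))
(array([0.48825333, 0.06946445]), array([ 0.97649275, -0.21555027]), array([0.21555027, 0.97649275])) 0.27788493356291677 -12.447812382025464
0.02 [[-0.0249, -0.0606], [-0.0247, -0.0127], [-0.0475, -0.0359], [-0.0012, -0.0374]]
0.027 [[-0.0253, -0.0594], [-0.0251, -0.0125], [-0.0474, -0.0352], [-0.002, -0.0367]]
[array([ 0.04329204, -0.04847031]), array([0.04359659, 0.05113042])]
(248, 133) [0.45657418 0.04020274 0.02713353] [-0.02462708 -0.03540229]
(260, 117) [0.44252735 0.05714278 0.0166294 ] [-0.04199514 -0.02188827]
(248, 170) [0.50102084 0.0267927  0.00591082] [ 0.0216653  -0.03891661]
(280, 196) [0.53971644 0.05946302 0.01818282] [0.05240917 0.00132657]
(110, 190) [ 0.48273222 -0.12888664  0.04521429] [ 0.03736331 -0.19487847]
tcp jig [ 0.0365484  -0.00208438]
```

Emit:
arm_command(turn=[[0,0,0],[0,0,0],[0,0,0],[0,0,0],[0,0,0],[0,0,0],[0,0,0],[0,0,0],[0,0,0],[0,0,0],[0,0,0]], xyz=[[0.76,-0.23,0],[0.76,-0.23,0],[0.76,-0.22,0],[0,0,0.8],[0,0,0.8],[0,0,0.8],[0,0,0.7],[0,0,0.5],[0,0,0.3],[0,0,0.2],[0,0,0]], claw=[24,24,24,24,24,24,24,24,24,24,24])

```text
time_s: 3.0
position: [0.4042, 0.0518, 0.0257]
tool_rot: [[-0.976, 0.216, -0.002], [0.216, 0.976, 0.0], [0.002, -0.0, -1.0]]
ft_force: [-0.0, 0.3, 0.0]
grip_width: 0.0241
gripper_force: 0.0
```

```bash
python3 - <<'E'
from h import *
J=np.load("J.npy");s=env.observe();print(s["time_s"],s["position"],tojig(s["position"],J),s["ft_force"])
im,d,c=grab("wrist","w2.png")
E
```

```text
3.0 [0.40420662 0.05184543 0.02570769] [-0.07827322 -0.03532113] [-0.03137075  0.30167016  0.02540351]
```

View pics/w2.png

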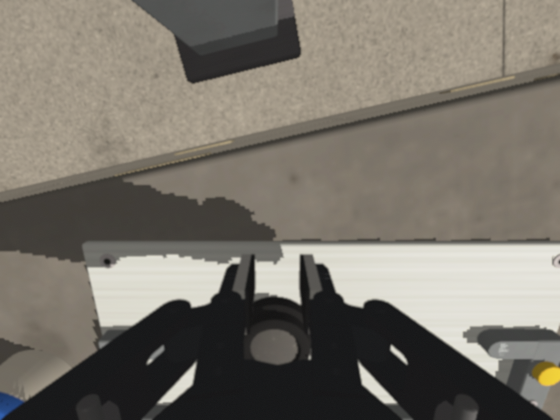

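The cell is centred ahead of the two fingertips. I'll lower to z≈12 mm and push gently.

Emit:
arm_command(turn=[[0,0,0],[0,0,0],[0,0,0],[0,0,0],[0,0,0],[0,0,0],[0,0,0],[0,0,0],[0,0,0],[0,0,0],[0,0,0],[0,0,0]], xyz=[[0,0,0.17],[0,0,0.1],[-0.1,0,0],[-0.1,0,0],[-0.1,0,0],[-0.1,0,0],[-0.1,0,0],[-0.1,0,0],[-0.1,0,0],[-0.1,0,0],[-0.1,0,0],[-0.1,0,0]], claw=[24,24,24,24,24,24,24,24,24,24,24,24])

```text
time_s: 4.25
position: [0.4544, 0.04, 0.0128]
tool_rot: [[-0.976, 0.218, -0.0], [0.218, 0.976, 0.0], [0.0, -0.0, -1.0]]
ft_force: [-0.5, 1.1, 0.2]
grip_width: 0.024
gripper_force: 0.2
```

```bash
python3 - <<'E'
from h import *
J=np.load("J.npy");s=env.observe();print(s["time_s"],s["position"],tojig(s["position"],J),s["ft_force"],s["grip_width"])
im,d,c=grab("wrist","w3.png"); im2,d2,c2=grab("scene","s3.png")
cv2.imwrite("pics/m3.png",np.vstack([cv2.resize(im[200:],(600,236)),cv2.resize(im2[170:310,190:350],(400,350),interpolation=cv2.INTER_CUBIC) if 0 else cv2.copyMakeBorder(cv2.resize(im2[170:310,190:350],(400,350)),0,0,0,200,0)]))
E
```

```text
4.25 [0.45440779 0.03995742 0.01280987] [-0.02668967 -0.03610881] [-0.50262297  1.11280066  0.20901312] 0.023980344726780935
```

View pics/m3.png

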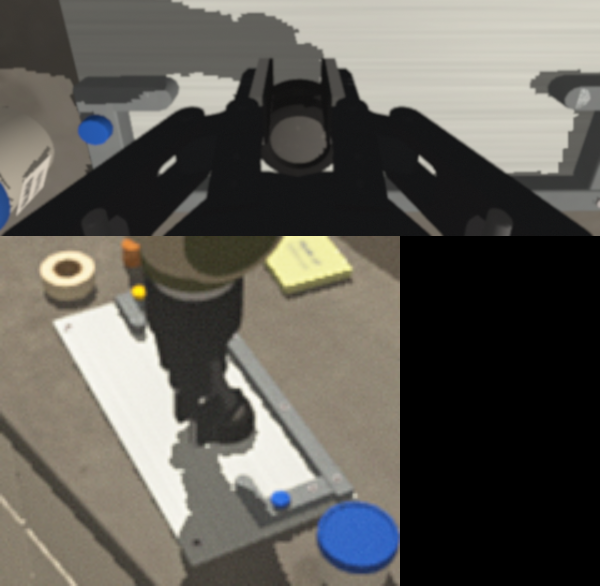

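The cell sits in the cradle and is moving toward the rail, with no sign of tipping.

Emit:
arm_command(turn=[[0,0,0],[0,0,0],[0,0,0],[0,0,0],[0,0,0],[0,0,0]], xyz=[[-0.05,0,0],[-0.05,0,0],[-0.05,0,0],[-0.05,0,0],[-0.03,0,0],[0,0,0]], claw=[24,24,24,24,24,24])

```text
time_s: 4.95
position: [0.4655, 0.0375, 0.0128]
tool_rot: [[-0.976, 0.218, 0.0], [0.218, 0.976, -0.0], [-0.0, -0.0, -1.0]]
ft_force: [-0.2, 1.1, -0.6]
grip_width: 0.0242
gripper_force: 0.0
```

Emit:
arm_command(turn=[[0,0,0],[0,0,0]], xyz=[[-0.04,0,0],[0,0,0]], claw=[24,24])

```text
time_s: 5.15
position: [0.4674, 0.037, 0.0128]
tool_rot: [[-0.976, 0.218, 0.0], [0.218, 0.976, -0.0], [-0.0, 0.0, -1.0]]
ft_force: [-0.9, 0.2, 0.5]
grip_width: 0.024
gripper_force: 0.1
```

Emit:
arm_command(turn=[[0,0,0],[0,0,0]], xyz=[[-0.04,0,0],[0,0,0]], claw=[24,24])

```text
time_s: 5.35
position: [0.4694, 0.0366, 0.0129]
tool_rot: [[-0.976, 0.218, 0.0], [0.218, 0.976, -0.0], [-0.0, 0.0, -1.0]]
ft_force: [-0.5, -1.3, 1.3]
grip_width: 0.0242
gripper_force: 0.1
```

Emit:
arm_command(turn=[[0,0,0],[0,0,0]], xyz=[[-0.04,0,0],[0,0,0]], claw=[24,24])

```text
time_s: 5.55
position: [0.471, 0.0362, 0.0128]
tool_rot: [[-0.976, 0.218, -0.001], [0.218, 0.976, 0.0], [0.001, -0.0, -1.0]]
ft_force: [-1.1, 0.8, -0.2]
grip_width: 0.0239
gripper_force: 0.5
```

Emit:
arm_command(turn=[[0,0,0],[0,0,0]], xyz=[[-0.03,0,0],[0,0,0]], claw=[24,24])

```text
time_s: 5.75
position: [0.4717, 0.0362, 0.0126]
tool_rot: [[-0.976, 0.217, -0.002], [0.217, 0.976, 0.0], [0.002, -0.0, -1.0]]
ft_force: [-5.1, 1.0, 1.2]
grip_width: 0.0241
gripper_force: 2.4
```

```bash
python3 - <<'E'
from h import *
J=np.load("J.npy");s=env.observe();print(s["time_s"],tojig(s["position"],J),s["ft_force"])
im,d,c=grab("wrist","w4.png")
cv2.imwrite("pics/m4.png",cv2.resize(im[240:420,180:400],(660,540)))
p=[[*toworld((.045,q),J),.006] for q in(-.06,-.036,-.01)]+[[*toworld((.02,-.036),J),.027]]
print(proj("wrist",p,c))
E
```

```text
5.75 [-0.00902217 -0.03610376] [-5.06550969  1.03462552  1.15753118]
[[238.82144913 341.37976763]
 [277.17588939 341.33762936]
 [318.72625381 341.26269972]
 [277.18605157 331.95272296]]
```

View pics/m4.png

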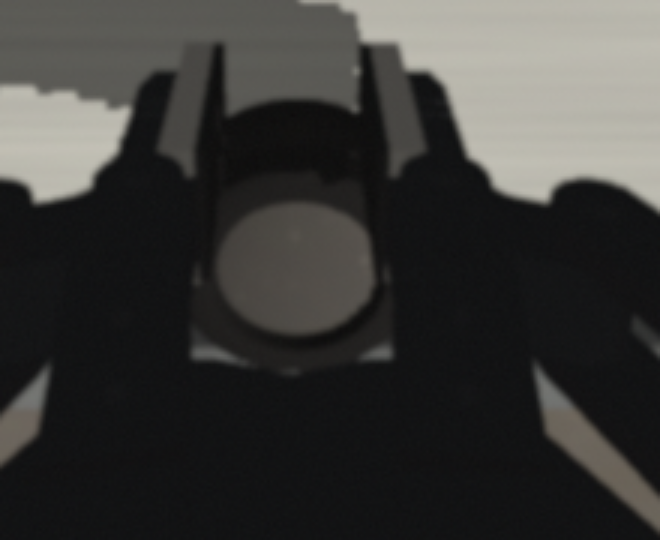

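At 5 N the cell is against the rail, about 36 mm right of the middle. I'll back off, close the fingers, go round to its left side and turn 15° so the outer finger face pushes toward both the stop and the rail.

Emit:
arm_command(turn=[[0,0,0],[0,0,0],[0,0,0],[0,0,0],[0,0,0],[0,0,-1],[0,0,-1],[0,0,-1],[0,0,0]], xyz=[[0.3,0,0],[0.5,0,0],[0,0.4,0],[0,0.5,0],[0,0.4,0],[0,0,0],[0,0,0],[0,0,0],[0,0,0]], claw=[24,24,0,0,0,0,0,0,0])

```text
time_s: 6.7
position: [0.4484, 0.108, 0.013]
tool_rot: [[-0.999, -0.043, 0.002], [-0.043, 0.999, -0.0], [-0.002, -0.0, -1.0]]
ft_force: [-0.6, -0.3, 0.6]
grip_width: 0.0002
gripper_force: 0.0
```

```bash
cat > st.py <<'E'
from h import *
import sys
J=np.load("J.npy");s=env.observe();p=tojig(s["position"],J);print(s["time_s"],p,s["position"][2],s["ft_force"],s["grip_width"])
R=s["tool_rot"]
if len(sys.argv)>2:
    t=toworld([float(v) for v in sys.argv[1:3]],J); d=R.T@np.r_[t-s["position"][:2],0]; print("units to target",d/.05)
a=R.T@np.r_[-J[2],0]; print("jig -y in tool",a)
im,d,c=grab("scene","st.png"); k=blob(im,*BLK,proj("scene",[[*toworld((.02,-.06),J),.02]],c)[0],40)
E
python3 st.py 0.010 0.022
```

```text
6.7 [-0.04718942  0.02909368] 0.012974389365777758 [-0.56159039 -0.2961102   0.59889389] 0.00021328198049832913
units to target [-1.0686685  -0.43165191  0.00203457]
jig -y in tool [ 2.57533238e-01 -9.66269377e-01 -3.51473540e-04]
```

Emit:
arm_command(turn=[[0,0,0],[0,0,0],[0,0,0],[0,0,0],[0,0,0],[0,0,0],[0,0,0],[0,0,0],[0,0,0],[0,0,0],[0,0,0],[0,0,0]], xyz=[[-0.27,-0.11,0],[-0.27,-0.11,0],[-0.27,-0.11,0],[-0.26,-0.1,0],[0.03,-0.115,0],[0.03,-0.115,0],[0.03,-0.115,0],[0.03,-0.115,0],[0.03,-0.115,0],[0.03,-0.115,0],[0.03,-0.115,0],[0.03,-0.115,0]], claw=[0,0,0,0,0,0,0,0,0,0,0,0])

```text
time_s: 7.95
position: [0.4919, 0.0419, 0.0128]
tool_rot: [[-0.999, -0.042, 0.0], [-0.042, 0.999, 0.0], [-0.0, 0.0, -1.0]]
ft_force: [0.2, 1.2, 1.4]
grip_width: -0.0005
gripper_force: 0.2
```

```bash
python3 st.py 0.010 -0.060; python3 - <<'E'
from h import *
im=cv2.imread("pics/st.png"); im2,_,c=grab("wrist","w5.png")
cv2.imwrite("pics/m5.png",np.hstack([cv2.resize(im[200:310,210:350],(420,330)),cv2.resize(im2[180:],(380,330))]))
E
```

```text
7.95 [ 0.00946266 -0.02613123] 0.012834329285988363 [0.18881081 1.1815019  1.42308308] -0.0004544021499029847
units to target [ 1.63527190e-01 -6.57428215e-01 -1.05930797e-05]
jig -y in tool [ 2.56746376e-01 -9.66478814e-01 -1.58163056e-05]
```

View pics/m5.png

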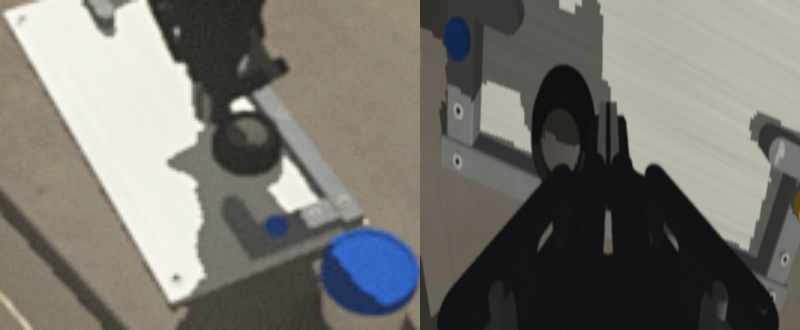

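The cell is sliding along the rail ahead of the left-hand finger face, with the pocket opening clear.

Emit:
arm_command(turn=[[0,0,0],[0,0,0],[0,0,0],[0,0,0],[0,0,0],[0,0,0]], xyz=[[0.025,-0.097,0],[0.025,-0.097,0],[0.025,-0.097,0],[0.025,-0.097,0],[0.025,-0.097,0],[0,0,0]], claw=[0,0,0,0,0,0])

```text
time_s: 8.65
position: [0.4867, 0.0173, 0.0128]
tool_rot: [[-0.999, -0.042, 0.0], [-0.042, 0.999, -0.0], [-0.0, -0.0, -1.0]]
ft_force: [-1.2, -0.5, 0.7]
grip_width: 0.0001
gripper_force: 0.0
```

```bash
cat > cell.py <<'E'
from h import *
# cell outline from the scene view: dark pixels fitted on the side free of the gripper; print top-disc depth points too
J=np.load("J.npy"); im,d,c=grab("scene","cell.png")
K,k,R,t=c
v,u=np.mgrid[0:420,0:560]; px=np.c_[u.ravel(),v.ravel()]
o,r=ray("scene",px,c); P=o+r*(d.ravel()/((r@R.T)[:,2]))[:,None]
q=np.c_[(P[:,:2]-J[0])@J[1],(P[:,:2]-J[0])@J[2]]
m=(P[:,2]>.0235)&(P[:,2]<.032)&(q[:,0]>-.02)&(q[:,0]<.05)&(q[:,1]<-.03)&(q[:,1]>-.136)
m&=im.reshape(-1,3).max(1)<120
x,y=q[m].T; print("top pts",m.sum(),"x",x.min(),x.max(),"y",y.min(),y.max())
h=cv2.convexHull(q[m].astype(np.float32)*1000); print("enclosing",cv2.minEnclosingCircle(h))
E
python3 st.py .01 -.067; python3 cell.py
```

```text
8.65 [ 0.00977308 -0.05129196] 0.012836041913519267 [-1.15842955 -0.54199079  0.67926065] 7.541232422944992e-05
units to target [ 7.60968049e-02 -3.04839118e-01  3.52920768e-05]
jig -y in tool [ 2.56186369e-01 -9.66627401e-01  1.11866385e-04]
top pts 225 x -0.002904685157251351 0.04098493753667419 y -0.1090240159395401 -0.042867689242740564
enclosing ((12.522258758544922, -75.50054168701172), 34.87132263183594)
```

Emit:
arm_command(turn=[[0,0,0],[0,0,0],[0,0,0],[0,0,0],[0,0,0]], xyz=[[0.02,-0.077,0],[0.02,-0.077,0],[0.02,-0.077,0],[0.02,-0.077,0],[0,0,0]], claw=[0,0,0,0,0])

```text
time_s: 9.25
position: [0.4834, 0.0018, 0.0128]
tool_rot: [[-0.999, -0.042, -0.0], [-0.042, 0.999, -0.0], [0.0, -0.0, -1.0]]
ft_force: [-1.1, 0.0, 0.7]
grip_width: -0.0004
gripper_force: 0.0
```

Emit:
arm_command(turn=[[0,0,0],[0,0,0]], xyz=[[0.01,-0.039,0],[0,0,0]], claw=[0,0])

```text
time_s: 9.45
position: [0.483, 0.0002, 0.0128]
tool_rot: [[-0.999, -0.042, 0.0], [-0.042, 0.999, -0.0], [-0.0, -0.0, -1.0]]
ft_force: [1.1, 0.4, 0.1]
grip_width: 0.0003
gripper_force: 0.0
```

Emit:
arm_command(turn=[[0,0,0],[0,0,0]], xyz=[[0.01,-0.039,0],[0,0,0]], claw=[0,0])

```text
time_s: 9.65
position: [0.4826, -0.0017, 0.0128]
tool_rot: [[-0.999, -0.042, -0.0], [-0.042, 0.999, -0.0], [0.0, -0.0, -1.0]]
ft_force: [0.3, -0.2, -0.1]
grip_width: 0.0003
gripper_force: 0.0
```

Emit:
arm_command(turn=[[0,0,0],[0,0,0]], xyz=[[0.008,-0.03,0],[0,0,0]], claw=[0,0])

```text
time_s: 9.85
position: [0.4822, -0.0029, 0.0129]
tool_rot: [[-0.999, -0.042, 0.0], [-0.042, 0.999, 0.0], [-0.0, 0.0, -1.0]]
ft_force: [0.6, 2.6, -0.0]
grip_width: 0.0003
gripper_force: 1.3
```

Emit:
arm_command(turn=[[0,0,0],[0,0,0]], xyz=[[0.008,-0.03,0],[0,0,0]], claw=[0,0])

```text
time_s: 10.05
position: [0.4819, -0.0036, 0.013]
tool_rot: [[-0.999, -0.042, 0.0], [-0.042, 0.999, 0.002], [-0.0, 0.002, -1.0]]
ft_force: [1.7, 10.7, 3.5]
grip_width: 0.0
gripper_force: 5.0
```

```bash
python3 st.py .01 -.075; python3 cell.py
```

```text
10.05 [ 0.00951492 -0.07271614] 0.012999669958496517 [ 1.7271809  10.74100584  3.46924484] 7.003436439090509e-06
units to target [ 2.33619079e-03 -4.66375279e-02 -8.65508118e-05]
jig -y in tool [ 0.25643672 -0.96655925 -0.00185141]
top pts 258 x -0.0033282450114008365 0.039750276506286694 y -0.1285627266114763 -0.06352552511860084
enclosing ((13.697090148925781, -95.30706024169922), 34.909690856933594)
```

A 10 N reaction along the rail means the cell is against the end stop. I'll back off, rise, and check the seating from the wrist camera.

Emit:
arm_command(turn=[[0,0,0],[0,0,0],[0,0,0],[0,0,0],[0,0,0],[0,0,0],[0,0,0],[0,0,0],[0,0,0]], xyz=[[0,0.1,0],[0,0.4,0],[0,0,-0.5],[0,0,-0.8],[0,0,-0.8],[0,0,-0.8],[-0.5,-0.5,0],[-0.5,-0.5,0],[0,0,0]], claw=[0,0,0,0,0,0,0,0,0])

```text
time_s: 11.05
position: [0.5352, -0.0301, 0.1578]
tool_rot: [[-0.999, -0.04, 0.002], [-0.04, 0.999, -0.002], [-0.002, -0.002, -1.0]]
ft_force: [0.2, 0.9, -0.9]
grip_width: 0.0001
gripper_force: 0.0
```

```bash
python3 - <<'E'
from h import *
J=np.load("J.npy")
for n in("wrist","scene"):
    im,d,c=grab(n,n+"6.png")
    K,k,R,t=c
    v,u=np.mgrid[0:420,0:560]; px=np.c_[u.ravel(),v.ravel()]
    o,r=ray(n,px,c); P=o+r*(d.ravel()/((r@R.T)[:,2]))[:,None]
    q=np.c_[(P[:,:2]-J[0])@J[1],(P[:,:2]-J[0])@J[2]]
    m=(P[:,2]>.0235)&(P[:,2]<.031)&(q[:,0]>-.012)&(q[:,0]<.055)&(q[:,1]<-.06)&(q[:,1]>-.134)
    a=q[m]; print(n,m.sum(),a.min(0),a.max(0),(a.min(0)+a.max(0))/2)
    w=(P[:,2]>.0155)&(P[:,2]<.0205)&(np.abs(q[:,1])<.05)&(q[:,0]>.02)&(q[:,0]<.08); print(" rail",q[w][:,0].min() if w.any() else None)
    w=(P[:,2]>.0155)&(P[:,2]<.0205)&(q[:,0]>.0)&(q[:,0]<.03)&(q[:,1]<-.12)&(q[:,1]>-.16); print(" stop",q[w][:,1].max() if w.any() else None)
    if n=="wrist":
        b=proj(n,[[*toworld((.02,-.105),J),.02]],c)[0].astype(int);print(b); g=im[max(b[1]-70,0):b[1]+70,max(b[0]-90,0):b[0]+90]
        cv2.imwrite("pics/m6.png",cv2.resize(g,None,fx=4,fy=4)[:600,:800])
E
```

```text
wrist 1741 [-0.00175755 -0.13397407] [ 0.04224264 -0.08357008] [ 0.02024255 -0.10877207]
 rail 0.04541531297909259
 stop -0.12004619186396234
[271 148]
scene 208 [-0.00123224 -0.12867453] [ 0.04026935 -0.08602832] [ 0.01951855 -0.10735142]
 rail 0.044855288969817594
 stop -0.1215767092440714
```

View pics/m6.png

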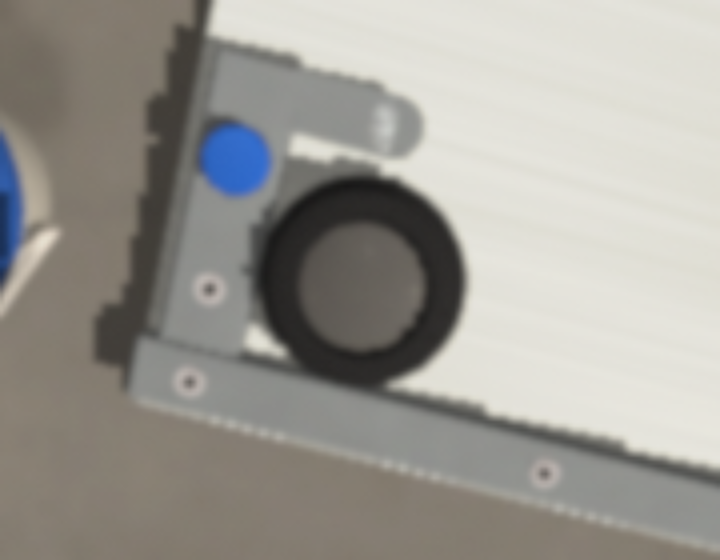

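The last view shows the cell at about (360,280) in the crop, against the rail and the end stop beside the blue marker. Depth puts its centre at about x = 20 mm, y = −105 mm or slightly beyond, lying flat. Handing in.

```bash
python3 -c "
from rig import env
print(env.close_job())"
```

```text
the job is handed in; nothing more can be done
None
```

I pushed the lens cell to the rail, slid it into the right-hand pocket beside the blue marker until the end stop pushed back with about 10 N, and handed the job in at about 11 s; the last images show it flat against both the rail and the stop, but the hand-in returned no verdict.

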